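# Tip a vial carrier over the lip of its dock and slide it home

## Robot

A 7-joint arm with a two-finger parallel gripper is mounted at the origin on the work surface. World frame = base frame: x ahead of the robot, y to its left, z up, the work surface at z = 0. Lengths are in mm, angles in degrees, forces in N, time in s.
With the tool pointing down it reaches from about 425 to 800 mm from the base axis. Payload 8.3 kg.
Tool frame: the origin (TCP) lies at the very end of the fingers, on their centre line; the grasp point (between the pads) lies 19 mm behind it; z points along the fingers, y is the direction in which the jaws open and shut (so a half turn about z gives the same grasp; the last joint's range is limited). The gripper opens to 85 mm and grips with 20 to 120 N. Pads are 22 mm wide; open, the fingers measure 114 mm over their backs; the gripper's body (76 mm by 85 mm) begins 54 mm behind the grasp point. The pads swing forward as they close: fully open they stand 13 mm farther back than shut.
Start: joints at [72.886, 21.967, 0.94, 78.501, -0.361, 79.538, -2.664], TCP at [146.053, -607.676, 209.879] pointing down, gripper open.
Joint ranges: [-169.22, 169.22], [-14.56, 117.87], [-87.37, 89.26], [10.42, 133.3], [-82.24, 262.24], [0.94, 117.77], [-172.7, 172.7]. Speed limits (degrees/s): [136.94, 136.94, 172.46, 172.46, 180, 180, 180].

## Interface

Orientations are given as [roll, pitch, yaw] about the fixed x, y, z axes, in that order (R = Rz(yaw) Ry(pitch) Rx(roll)).
In Python, from workcell import status, optics, ctrl gives the robot as it stands. The module is installed in compiled form; this text tells all that it offers.
- The arm moves only by the tool step_arm, never from a script. Its argument "commands" is a list of rows, each a list of 7 numbers: the closure, from -1 (fully open) to 1 (shut), so that 0 is half open, then the shift along the tool's x, y, z in units of 25 mm (1.0 is 25 mm), then the turn, a rotation vector about the tool's x, y, z in units of 6 degrees (1.0 is 6 degrees). A call has 1 to 12 rows; each row is the pose to reach, as a shift and turn from the pose commanded when the call began, along the tool's axes at that moment; what a row does not reach only later rows make up. A row lasts 1/12 s, in which the tool goes at most 41.7 mm and 7.16 degrees, less where a joint would pass 70% of its speed; a pose out of reach is approached as far as the arm can. A call with a gripper value outside its range is refused whole. The fingers move at their own pace and stop on an object; the grip force is fixed at half the most. Time passes only in rows, so rows that repeat a pose let the fingers close. It gives the time, the measured TCP pose, the force and the opening at its end, in the units of the state.
- status.state(): the state, without advancing time (a new reading comes with each control period).
- optics.grab_frame(name): name is "side" or "top"; returns a dict with "img" (384x512x3 uint8, red, green, blue), "range_z" (384x512 float32, mm along the optical axis (not along the pixel's ray), 0 where there is no reading), "camera_matrix" (3x3 intrinsics, pixels), "R" (3x3) and "t" (3): a world point X has camera coordinates R X + t. Camera axes: x right, y down, z forward; pixel columns grow to the right and rows downward; lengths in mm; the calibration is good to about 2 mm. A picture is of the moment at which its call begins.
- ctrl.hand_in(): hands the job in, once; it reports no verdict.
The state is a dict: "time_s": time; "qpos": joint angles; "joint_velocities": joint speeds; "joint_efforts": joint torques, N m; "position": TCP position; "orientation": TCP orientation; "contact_force": force on the tool from outside, world axes, zero at the start; "ft_torque": the same for the moment, N m; "opening": finger opening in mm.
Only numpy, scipy, OpenCV 4.12 (cv2) and the standard library are available. Lean on these libraries where they do the work, as an engineer would, in place of code of your own. Each camera call takes 0.05 s, during which the arm holds its last target.

## Task

Transfer the carrier that holds the three narrow vials through its lane of the dock: press down on its thumb tab at the back so that its nose tips up clear of the retaining lip, push it forward while it is tipped so that the nose comes over the lip, and then slide it on along the lane until it lies flat on the deck, fully home against the end stop. Keep it in its lane all the way rather than picking it up, and leave the jar carrier in its pocket and the other things on the bench where they are.

Things in the scene. Friction and masses are not known exactly. Their poses are not given: they have to be found in the camera images.
- dock: Fixed metal dock, 350 mm long (x) by 143 mm wide (y), two equal lanes along x centred at its y = -34.5 and +34.5 mm. Origin: centre of the underside, on the bench; x is the slide direction, pockets to end stop; z up. Lanes are 64 mm wide between 5 mm side walls from x = -90 to 165 mm, tops at 44 mm. Behind x = -90 there is only the base plate, top at 8 mm, free space under the carriers' tails.
- pivot (a point): Dock x = -90 mm, z = 26 mm, midway between the lanes: rear edge of the pocket floor, about which a carrier tips. In both lanes the pocket floor runs from here to x = -5 mm, all at 26 mm above the bench.
- lip (a point): Dock x = 0, z = 34 mm, midway between the lanes: top front edge of the dark retaining lip, which crosses both lanes from x = -5 to 0 mm and stands 8 mm above the pocket floor. Beyond it lies the deck, x = 0 to 165 mm, 31 mm above the bench (3 mm below the lip's top).
- stop (a point): Dock x = 165 mm, z = 31 mm, midway between the lanes: foot of the upright end stop's inner face at the end of the deck, across both lanes; its top is 58 mm above the bench.
- vial_carrier: White plastic carrier with three narrow capped vials fixed in a row, loose, 0.22 to 0.45 kg, 155 mm long (x) by 60 mm. Origin: centre of the flat underside; x to the nose, as the dock's x; z up. Slab 10 mm thick over the whole length; on it a rack from x = -27.5 to 77.5 mm, 35 mm high, caps to 55 mm. Starts in either lane's pocket, nose 3 to 9 mm short of the lip, tail out over free space.
- tab (a point): Centre of the ribbed thumb tab's top face: the bare slab behind the rack, carrier x = -77.5 to -27.5 mm, top at z = 10 mm; this point at x = -52.5 mm. A few newtons down here tip the carrier about the pivot edge: about 6 degrees bring the nose over the lip, at about 13 degrees the tail meets the base plate.
- rear_wall (a point): Middle of the rack's flat upright rear face (carrier x = -27.5 mm, up to z = 50 mm; this point at z = 30 mm). Once the nose is over the lip the carrier may be let go: it rests on lip and pivot, and slides on when pushed here. Half-way its weight shifts forward and the tab rises by up to 15 mm: push with the fingertips 15 to 20 mm above the tab.
- vial_carrier_nose (a point): Middle of the vial carrier's lower front edge (its x = 77.5 mm, on the underside). When home it touches the end stop.
- vial_carrier_tail (a point): Middle of the vial carrier's lower rear edge (its x = -77.5 mm, on the underside). It comes off the lip last and drops 3 mm to the deck.
- jar_carrier: A like carrier in the other lane's pocket, which holds two wide squat jars; same outline and axes, top 53 mm above its underside. It stays where it is.
- specimen_pot: Screw-top pot, 48 mm across and 55 mm high, on the bench beside the dock; origin at the centre of its underside. Bystander.
- tweezers: Steel tweezers lying on the bench beside the dock, about 140 mm long along their x, 8 mm high; origin at mid-length. Bystander.
- stopper: Dark rubber stopper, 26 mm across and 24 mm high, on the bench beside the dock; origin at the centre of its underside. Bystander.
Things that resemble listed ones, but are neither listed nor needed, are in the scene too. What is shaped like the vial_carrier but pink is not meant.

How it is judged (in metres and radians):
On the way:
1. the vial carrier is tipped: its nose is up over the retaining lip while its tail hangs below the pocket floor (x of vial_carrier_nose in the frame of dock above -0.004 m and z of vial_carrier_nose in the frame of dock above 0.033 m and z of vial_carrier_tail in the frame of dock below 0.0235 m), for 0.1 s.
At the end, for the whole second after the job is handed in: The vial carrier lies flat on the deck in its lane (nose and tail edges within 3 mm of deck height, within 0.08 rad of the lane), its nose within 5 mm of the end stop, at rest; the jar carrier is within 10 mm, and the pot, tweezers and stopper within 30 mm, of where they began (x of vial_carrier_nose in the frame of dock above 0.16 m and z of vial_carrier_nose in the frame of dock between 0.028 and 0.034 m and z of vial_carrier_tail in the frame of dock between 0.028 and 0.034 m and angle between the x axis of vial_carrier and the x axis of dock, either way round below 0.08 rad and linear speed of vial_carrier below 0.02 m/s and distance of jar_carrier from where it was at the start of the episode below 0.01 m and distance of each of specimen_pot, tweezers, stopper from where it was at the start of the episode below 0.03 m); the robot touches nothing.
It fails at once if the vial carrier is picked up off the dock (tail more than 29 mm above the deck) (z of vial_carrier_tail in the frame of dock above 0.06 m).
It fails at once if the jar carrier is shifted by more than 10 mm (distance of jar_carrier from where it was at the start of the episode above 0.01 m).
It fails at once if a bystander is shifted by more than 30 mm (distance of any of specimen_pot, tweezers, stopper from where it was at the start of the episode above 0.03 m).
It also fails if it takes over 43 s, if anything falls off the work surface, if the arm or the gripper's body presses on something with over 40 N, if the wrist force passes 120 N, or if a joint passes its speed limit or range.

## Working session

There is one attempt and no reset: what is moved stays moved. The work goes in short steps, Python scripts to look and compute and a tool call to move; the robot and the scene stay as the last step left them, time stands still between calls to the robot, and variables do not carry over. Pictures are saved under pics/ and viewed, and the job is handed in when it is done.

Besides the shell and the picture viewer there is one more tool, called after ">>>" as name(argument=value, ...), one argument or row to a line, values as JSON. step_arm: Moves the arm, as the interface text tells. Its arguments: {"type":"object","properties":{"commands":{"type":"array"}},"required":["commands"]}

```bash
mkdir -p pics; python3 - <<'E'
from workcell import status, optics
import cv2
print(status.state())
for n in("side","top"):
    f=optics.grab_frame(n); cv2.imwrite(f"pics/{n}0.png",f["img"][:,:,::-1]); print(n,f["camera_matrix"],f["R"],f["t"])
    import numpy as np; np.savez(f"{n}0.npz",**f)
E
```

```text
{'time_s': 0.0, 'qpos': array([72.88407245, 22.01548486,  0.93738454, 78.56128282, -0.3608887 ,
       79.54004521, -2.66481809]), 'joint_velocities': array([ 0.04205861,  0.00816127, -0.01858651,  0.00797597,  0.11982669,
        0.05248738,  0.03724491]), 'joint_efforts': array([ 9.68857858e-04, -6.27593207e+01,  8.44841413e-01, -3.71818399e+01,
        1.65990356e-02,  1.44920312e-02, -4.59567275e-05]), 'position': array([ 145.94132727, -607.14840229,  208.87649925]), 'orientation': array([-1.79886019e+02,  1.91285696e-03,  1.35158458e+01]), 'contact_force': array([1.22494958, 0.36080704, 0.74082771]), 'ft_torque': array([ 0.06162516,  0.01220332, -0.03773848]), 'opening': 85.64529072703188}
side [[499.71244913   0.         249.68560473]
 [  0.         499.71244913 193.47091493]
 [  0.           0.           1.        ]] [[ 8.71925319e-01 -4.89638690e-01  4.37923956e-04]
 [-3.27660947e-01 -5.84147191e-01 -7.42570107e-01]
 [ 3.63846866e-01  6.47322186e-01 -6.69768203e-01]] [-471.71162705  277.98984137  779.13387995]
top [[376.03209581   0.         254.5909781 ]
 [  0.         376.03209581 192.00916828]
 [  0.           0.           1.        ]] [[-0.01426455 -0.99968669  0.02056809]
 [-0.99746913  0.01279392 -0.06994027]
 [ 0.06965521 -0.0215137  -0.99733912]] [ 93.53750381 585.76677883 711.48903581]
```

View pics/side0.png

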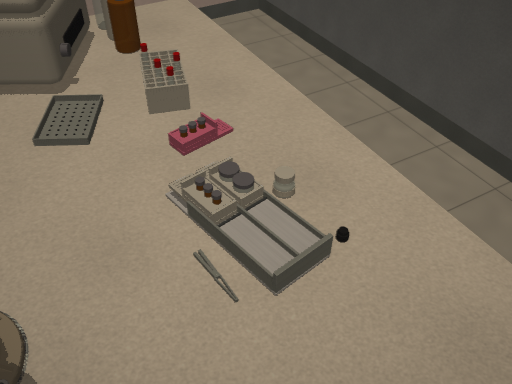

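View pics/top0.png

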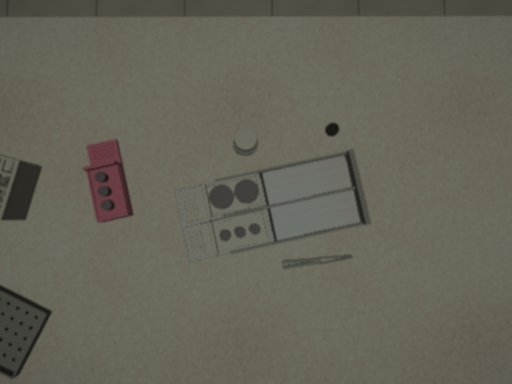

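The dock runs left to right in the top view, with its end stop at px (355,188). The vial carrier is in the lower (nearer) lane, caps around (240,232). Its tab is at (200,240). The jar carrier is in the upper lane. Next I'll measure the dock pose.

```bash
cat > h.py <<'E'
import numpy as np, cv2
def cloud(f):
    K=f["camera_matrix"];z=f["range_z"].astype(float)
    v,u=np.mgrid[0:z.shape[0],0:z.shape[1]]
    c=np.stack([(u-K[0,2])/K[0,0]*z,(v-K[1,2])/K[1,1]*z,z],-1)
    return (c-f["t"])@f["R"]
def ray(f,u,v,h):
    K=f["camera_matrix"];d=np.array([(u-K[0,2])/K[0,0],(v-K[1,2])/K[1,1],1])@f["R"]
    o=-f["R"].T@f["t"]; return o+d*(h-o[2])/d[2]
E
python3 - <<'E'
from h import *
f=np.load("top0.npz");W=cloud(f)
Z=W[...,2]
crop=Z[130:280,160:390]
im=cv2.applyColorMap(np.clip(crop*3.2,0,255).astype(np.uint8),cv2.COLORMAP_JET)
cv2.imwrite("pics/hm.png",cv2.resize(im,None,fx=3.4,fy=3.4,interpolation=cv2.INTER_NEAREST))
cv2.imwrite("pics/tc.png",cv2.resize(np.clip(f["img"][130:280,160:390,::-1]*1.6,0,255).astype(np.uint8),None,fx=3.4,fy=3.4,interpolation=cv2.INTER_CUBIC))
for p in [(330,170),(320,215),(240,180),(195,240),(240,232),(150,300),(362,190)]: print(p,W[p[1],p[0]].round(1))
# long things
m=((Z>5)&(Z<70)).astype(np.uint8)
n,l,s,c=cv2.connectedComponentsWithStats(m)
for i in range(1,n):
    if s[i,4]>60:
        P=W[l==i]; print(s[i],P.mean(0).round(1),cv2.minAreaRect(P[:,:2].astype(np.float32)), P[:,2].max())
E
```

```text
(330, 170) [627.  -60.5  30.1]
(320, 215) [540.5 -38.7  30.7]
(240, 180) [606.8 113.   58.5]
(195, 240) [497.  199.1  36.4]
(240, 232) [512.3 113.7  81.4]
(150, 300) [379.9 292.3  -2.1]
(362, 190) [ 585.5 -112.9   57.4]
[325 123  14  14 144] [709.1 -69.   19.2] ((710.6508178710938, -70.69840240478516), (24.35354232788086, 23.862834930419922), 49.35714340209961) 26.956704363890523
[233 128  25  28 558] [680.4 102.8  47.3] ((682.6353759765625, 102.93270874023438), (45.52375030517578, 44.76612854003906), 49.78291702270508) 58.21794336376509
[  82  140   51   83 2768] [609.5 366.6  29.4] ((614.4130249023438, 371.1346435546875), (155.04977416992188, 61.372596740722656), 12.132997512817383) 58.772247777862376
[  175   150   196   112 12413] [558.6  43.   38.2] ((558.0734252929688, 58.361854553222656), (143.40728759765625, 350.4678955078125), 11.531147003173828) 69.6349976875741
[   2  162   39   59 1216] [591.1 521.3  39. ] ((591.6362915039062, 520.9421997070312), (4.774085521697998, 109.64119720458984), 74.11662292480469) 69.92848721008279
[283 258  63  12 288] [447.9 -13.3   7.6] ((448.72747802734375, -28.941265106201172), (15.838822364807129, 123.46417999267578), 4.606982707977295) 11.468332955160816
[  0 288  50  92 698] [330.7 523.4  14.9] ((327.2039794921875, 555.8580322265625), (105.7691421508789, 135.03419494628906), 62.70295333862305) 23.09810784268579
```

View pics/hm.png

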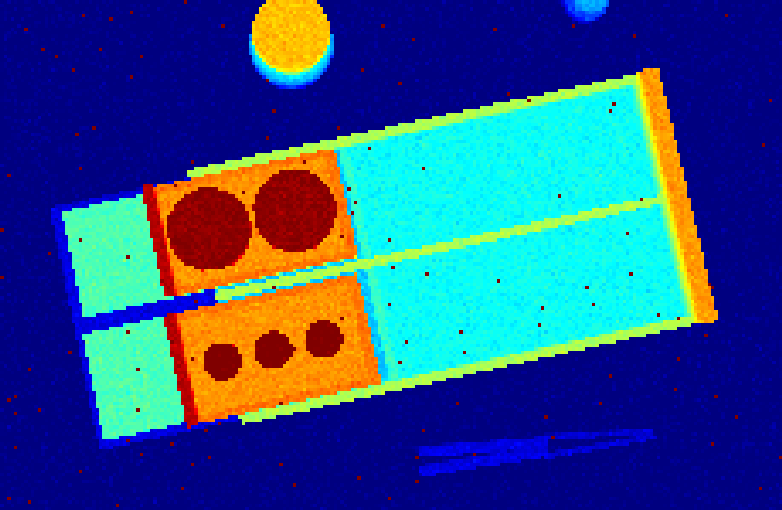

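View pics/tc.png

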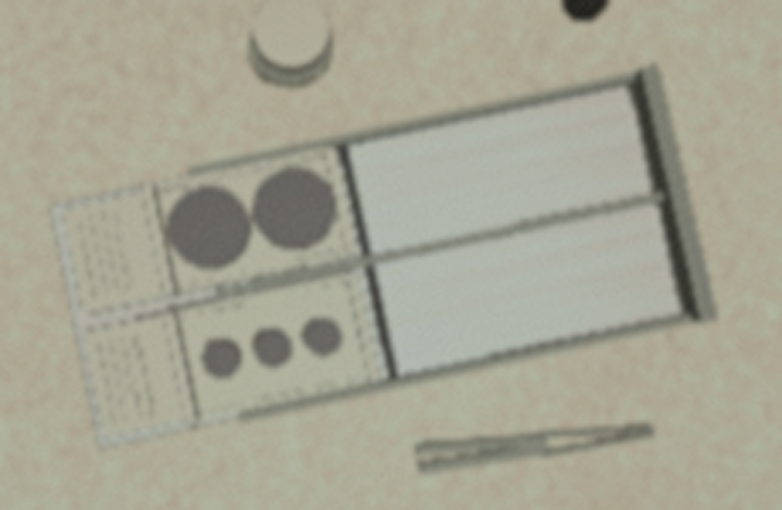

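```bash
cat >> h.py <<'E'
C=np.array([558.1,58.4]);A=np.radians(-78.47)
ex=np.array([np.cos(A),np.sin(A)]);ey=np.array([-ex[1],ex[0]])
def todock(W): 
    d=W[...,:2]-C; return np.stack([d@ex,d@ey,W[...,2]],-1)
def toworld(x,y): return C+x*ex+y*ey
E
python3 - <<'E'
from h import *
f=np.load("top0.npz");D=todock(cloud(f))
P=D.reshape(-1,3)
for y0,y1 in((-60,-40),(-30,-10),(10,30),(40,60)):
    s=P[(P[:,1]>y0)&(P[:,1]<y1)&(abs(P[:,0])<185)]
    print(y0)
    for a in range(-180,-95,3):
        t=s[(s[:,0]>=a)&(s[:,0]<a+3)]; print(a,np.median(t[:,2]).round(0) if len(t) else '-',end='; ')
    for a in range(-20,6,2):
        t=s[(s[:,0]>=a)&(s[:,0]<a+2)]; print(a,np.median(t[:,2]).round(0) if len(t) else '-',end='; ')
    for a in range(158,180,2):
        t=s[(s[:,0]>=a)&(s[:,0]<a+2)]; print(a,np.median(t[:,2]).round(0) if len(t) else '-',end='; ')
    print()
# lane walls
s=P[(P[:,0]>20)&(P[:,0]<150)&(P[:,2]>39)&(P[:,2]<49)&(abs(P[:,1])<80)]
h,e=np.histogram(s[:,1],np.arange(-80,81,2)); print([(int(b),int(a)) for a,b in zip(h,e) if a])
for lo in (20,85):
  t=s[(s[:,0]>lo)&(s[:,0]<lo+65)&(abs(s[:,1])<6)]; print('mid wall y',t[:,1].mean())
s=P[(P[:,2]>75)&(P[:,1]<0)&(abs(P[:,0])<120)];print('caps',s.mean(0),len(s))
print(toworld(-130,-34.5),toworld(45,-34.5))
E
```

```text
-60
-180 -0.0; -177 5.0; -174 8.0; -171 -; -168 36.0; -165 36.0; -162 36.0; -159 36.0; -156 35.0; -153 36.0; -150 36.0; -147 37.0; -144 35.0; -141 37.0; -138 35.0; -135 36.0; -132 35.0; -129 35.0; -126 36.0; -123 35.0; -120 -; -117 75.0; -114 75.0; -111 59.0; -108 59.0; -105 58.0; -102 58.0; -99 58.0; -96 58.0; -20 58.0; -18 61.0; -16 60.0; -14 61.0; -12 60.0; -10 26.0; -8 25.0; -6 31.0; -4 34.0; -2 34.0; 0 31.0; 2 31.0; 4 31.0; 158 30.0; 160 31.0; 162 31.0; 164 46.0; 166 58.0; 168 58.0; 170 58.0; 172 57.0; 174 57.0; 176 -; 178 -; 
-30
-180 0.0; -177 5.0; -174 8.0; -171 -; -168 36.0; -165 37.0; -162 36.0; -159 36.0; -156 36.0; -153 37.0; -150 36.0; -147 36.0; -144 36.0; -141 35.0; -138 36.0; -135 36.0; -132 35.0; -129 36.0; -126 36.0; -123 36.0; -120 -; -117 76.0; -114 76.0; -111 60.0; -108 58.0; -105 58.0; -102 58.0; -99 59.0; -96 59.0; -20 58.0; -18 59.0; -16 61.0; -14 60.0; -12 60.0; -10 25.0; -8 26.0; -6 33.0; -4 35.0; -2 34.0; 0 32.0; 2 31.0; 4 30.0; 158 31.0; 160 31.0; 162 31.0; 164 45.0; 166 58.0; 168 58.0; 170 57.0; 172 57.0; 174 57.0; 176 -; 178 -; 
10
-180 0.0; -177 6.0; -1
[... 629 characters left out ...]
; -147 36.0; -144 37.0; -141 35.0; -138 36.0; -135 36.0; -132 36.0; -129 36.0; -126 36.0; -123 36.0; -120 36.0; -117 -; -114 76.0; -111 75.0; -108 58.0; -105 60.0; -102 59.0; -99 78.0; -96 78.0; -20 59.0; -18 59.0; -16 59.0; -14 61.0; -12 61.0; -10 60.0; -8 26.0; -6 31.0; -4 34.0; -2 35.0; 0 31.0; 2 31.0; 4 31.0; 158 31.0; 160 31.0; 162 30.0; 164 45.0; 166 58.0; 168 58.0; 170 58.0; 172 57.0; 174 57.0; 176 -; 178 -; 
[(-72, 62), (-70, 74), (-68, 64), (-4, 28), (-2, 75), (0, 72), (2, 11), (64, 1), (66, 80), (68, 67), (70, 49)]
mid wall y -0.18976045137344943
mid wall y -0.2585040494301979
caps [-55.32849491 -19.9461407  533.28664529] 1143
[498.31167446 178.88072929] [533.29084849   7.41219752]
```

>>> step_arm(
  commands=[
    [1, 1, 0, 0, 0, 0, 0],
    [1, 2, 0, 0, 0, 0, 0],
    [1, 4, -1, 0, 0, 0, 0],
    [1, 6, -2, 0, 0, 0, 0],
    [1, 7, -4, 0, 0, 0, 0],
    [1, 8, -5, 0, 0, 0, 0],
    [1, 9, -7, 0, 0, 0, 0],
    [1, 9.5, -9, 0, 0, 0, 0],
    [1, 10, -11, 0, 0, 0, 0],
    [1, 10.5, -12, 0, 0, 0, 0],
    [1, 11, -13, 0, 0, 0, 0],
    [1, 11, -13, 0, 0, 0, 0],
  ],
)

```text
time_s: 1.1
position: [337.3, -224.7, 209.6]
orientation: [-180.0, 0.0, 13.6]
contact_force: [1.1, -0.9, 0.0]
opening: 0.1
```

The dock fit agrees with the model: stop face at 165, lip at -5 to 0, deck at z 31. The carrier nose is at about -10.5 in dock x and its rear wall at about -115.5. Next I move above the tab.

>>> step_arm(
  commands=[
    [1, 1, -1, 0, 0, 0, 0],
    [1, 2, -2.5, 0, 0, 0, 0.1],
    [1, 3, -4, 0, 0, 0, 0.2],
    [1, 4, -5.5, 0, 0, 0, 0.33],
    [1, 5, -7, 0, 0, 0, 0.33],
    [1, 6, -8.5, 0, 0, 0, 0.33],
    [1, 7, -10, 0, 0, 0, 0.33],
    [1, 8, -11.5, 0, 0, 0, 0.33],
    [1, 9, -13, 0, 0, 0, 0.33],
    [1, 10, -14.2, 0, 0, 0, 0.33],
    [1, 10.04, -14.6, 0, 0, 0, 0.33],
    [1, 10.04, -14.6, 0, 0, 0, 0.33],
  ],
)

```text
time_s: 2.1
position: [495.4, 193.9, 209.4]
orientation: [-179.7, 0.0, 12.0]
contact_force: [-1.9, 0.6, -0.8]
opening: 0.3
```

```bash
python3 - <<'E'
from workcell import status
from h import *
s=status.state();print(s['time_s'],s['position'],s['orientation'],todock(s['position']),s['qpos'].round(0))
E
```

```text
2.1 [495.39461236 193.87623794 209.42011019] [-1.79722594e+02  2.40101732e-02  1.20269897e+01] [-145.27596729  -34.36087914  209.42011019] [  13.   15.  -45.   92.   11.   78. -111.]
```

>>> step_arm(
  commands=[
    [1, 0, 0, 1, -0.5, 0, 0],
    [1, 0, 0, 2, -1, 0, 0],
    [1, 0, 0, 3, -1.33, 0, 0],
    [1, 0, 0, 4, -1.33, 0, 0],
    [1, 0, 0, 5, -1.33, 0, 0],
    [1, 0, 0, 5.8, -1.33, 0, 0],
    [1, 0, 0, 5.8, -1.33, 0, 0],
    [1, 0, 0, 5.8, -1.33, 0, 0],
  ],
)

```text
time_s: 2.77
position: [495.4, 185.7, 64.3]
orientation: [172.0, 0.2, 11.5]
contact_force: [-0.1, 0.3, 0.4]
opening: 0.1
```

```bash
python3 - <<'E'
from workcell import status,optics
from h import *
s=status.state();print(s['time_s'],s['position'],s['orientation'],todock(s['position']),s['qpos'].round(0),s['contact_force'])
f=optics.grab_frame("side");cv2.imwrite("pics/s1.png",cv2.resize(f["img"][100:320,100:380,::-1],None,fx=2.8,fy=2.7))
E
```

```text
2.7667 [495.42034047 185.67672744  64.2651636 ] [1.72009034e+02 1.53120217e-01 1.15424874e+01] [-137.23677886  -35.97459652   64.2651636 ] [   4.   24.  -42.  101.   26.   66. -126.] [-0.06306348  0.31652684  0.44051922]
```

View pics/s1.png

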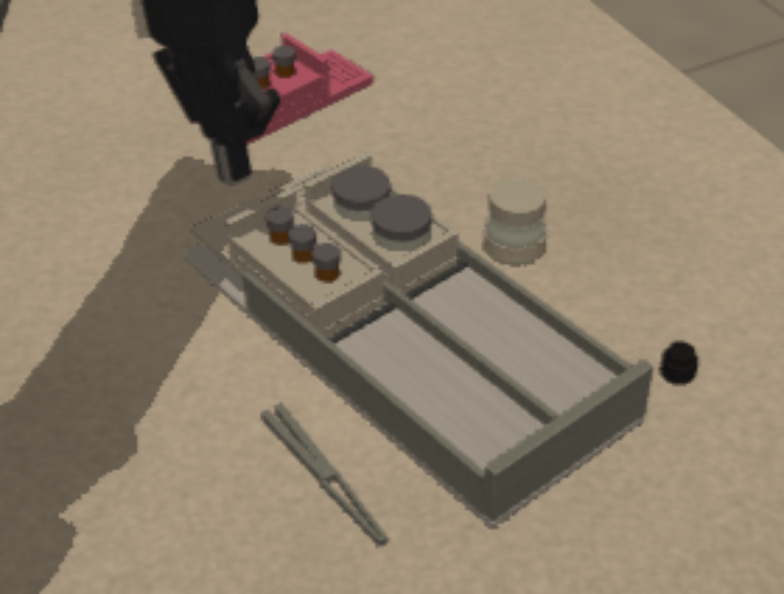

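The fingers hang above the vial carrier's tab (about px 235,180 in the crop) and everything else is undisturbed. Now I press down about 36 mm, slowly.

>>> step_arm(
  commands=[
    [1, 0, -0.07, 0.5, 0, 0, 0],
    [1, 0, -0.13, 0.9, 0, 0, 0],
    [1, 0, -0.15, 1.05, 0, 0, 0],
    [1, 0, -0.16, 1.15, 0, 0, 0],
    [1, 0, -0.17, 1.22, 0, 0, 0],
    [1, 0, -0.18, 1.29, 0, 0, 0],
    [1, 0, -0.19, 1.36, 0, 0, 0],
    [1, 0, -0.2, 1.42, 0, 0, 0],
    [1, 0, -0.2, 1.42, 0, 0, 0],
  ],
)

```text
time_s: 3.57
position: [496.2, 186.2, 29.0]
orientation: [172.0, 0.0, 11.5]
contact_force: [0.5, 0.1, 0.7]
opening: -0.0
```

```bash
python3 - <<'E'
from workcell import status,optics
from h import *
s=status.state();print(s['time_s'],s['position'],s['orientation'],todock(s['position']),s['contact_force'])
f=optics.grab_frame("top");D=todock(cloud(f))
P=D.reshape(-1,3);s=P[(P[:,1]>-60)&(P[:,1]<-10)]
for a in range(-180,6,5):
    t=s[(s[:,0]>=a)&(s[:,0]<a+5)]; print(a,np.median(t[:,2]).round(1) if len(t) else '-',end='; ')
f=optics.grab_frame("side");cv2.imwrite("pics/s2.png",cv2.resize(f["img"][100:320,100:380,::-1],None,fx=2.8,fy=2.7))
E
```

```text
3.5667 [496.2146154  186.16539397  28.95313155] [1.72023667e+02 3.49139213e-03 1.15345054e+01] [-137.55682372  -35.09867477   28.95313155] [0.49753951 0.0806087  0.700652  ]
-180 469.7; -175 471.2; -170 470.9; -165 472.6; -160 474.4; -155 476.3; -150 473.2; -145 449.2; -140 427.1; -135 422.5; -130 412.9; -125 428.3; -120 414.2; -115 157.2; -110 141.5; -105 147.5; -100 81.6; -95 80.0; -90 59.1; -85 59.0; -80 58.7; -75 58.5; -70 59.1; -65 58.9; -60 59.1; -55 58.2; -50 748.6; -45 58.9; -40 59.3; -35 59.0; -30 58.3; -25 58.2; -20 59.4; -15 60.4; -10 25.7; -5 33.7; 0 30.8; 5 30.7;
```

View pics/s2.png

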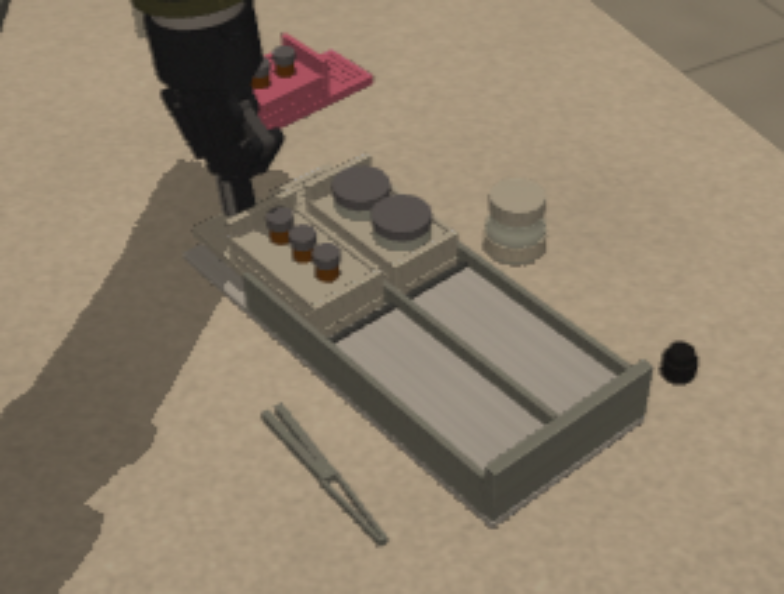

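No tipping is seen: the rack top is flat at 59, and force is under 1 N even though the TCP is at z 29. I'll compare the finger's real position with the calibration before going further.

```bash
python3 - <<'E'
from workcell import status,optics
from h import *
s=status.state();print(s['time_s'],s['position'],s['contact_force'],s['opening'])
f=optics.grab_frame("side");im=f["img"][:,:,::-1].copy()
big=cv2.resize(im[130:290,150:310],None,fx=4.5,fy=3.75)
def pr(X):
    c=f["R"]@np.array(X)+f["t"];p=f["camera_matrix"]@c;return p[:2]/p[2]
def mark(X,col):
    u=pr(X); p=((u[0]+.5-150)*4.5,(u[1]+.5-130)*3.75); cv2.circle(big,(int(p[0]),int(p[1])),3,col,-1); print(X,u)
mark(s['position'],(0,0,255))
for x in(-165.5,-115.5):
  for y in(-64.5,-4.5): mark([*toworld(x,y),36],(0,255,0))
cv2.imwrite("pics/s3.png",big)
W=cloud(f);D=todock(W)
m=(abs(D[...,0]+138)<40)&(abs(D[...,1]+34.5)<32)
P=D[m];P=P[P[:,2]>20]
for a in range(-170,-98,4):
    t=P[(P[:,0]>=a)&(P[:,0]<a+4)]; print(a,len(t),t[:,2].min().round() if len(t) else '', np.median(t[:,2]).round(1) if len(t) else '')
g=optics.grab_frame("top");cv2.imwrite("pics/t3.png",cv2.resize(g["img"][120:290,150:390,::-1],None,fx=3.2,fy=3.2))
E
```

```text
3.6667 [496.29720439 186.21567084  29.18590091] [0.80972508 0.48041745 0.58275543] 0.04880138055692145
[496.29720439 186.21567084  29.18590091] [188.37334301 186.36778296]
[np.float64(461.8212937138057), np.float64(207.66791589573677), 36] [169.01937335 183.37154049]
[np.float64(520.6105046034029), np.float64(219.6607755621575), 36] [192.056038   171.56236438]
[np.float64(471.8153434358231), np.float64(158.67690682107238), 36] [182.69399668 195.39867842]
[np.float64(530.6045543254203), np.float64(170.66976648749312), 36] [205.9650642  182.94504568]
-170 43 31.0 153.6
-166 75 30.0 149.2
-162 93 34.0 147.6
-158 103 27.0 131.9
-154 152 26.0 338.9
-150 289 25.0 335.7
-146 548 28.0 336.9
-142 701 35.0 315.6
-138 753 33.0 273.8
-134 607 27.0 258.6
-130 559 27.0 245.4
-126 284 30.0 198.4
-122 164 30.0 178.0
-118 153 26.0 161.8
-114 212 28.0 74.7
-110 110 27.0 74.4
-106 71 33.0 122.2
-102 58 35.0 127.9
```

View pics/s3.png

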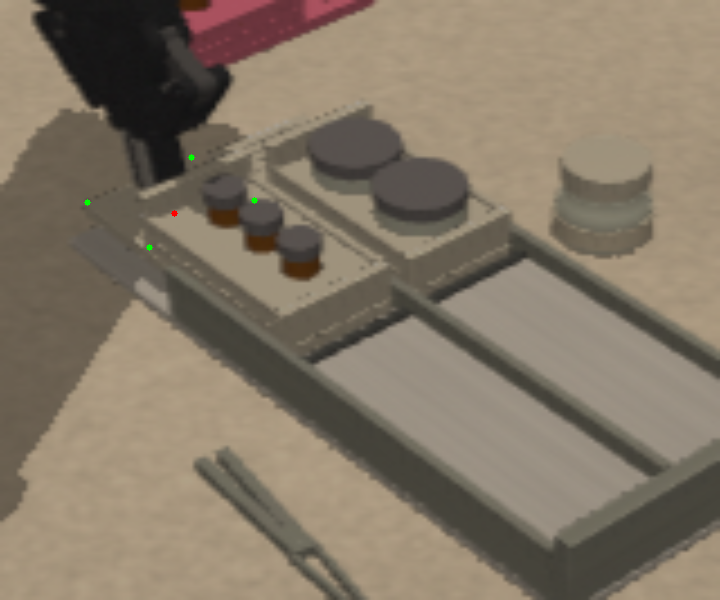

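View pics/t3.png

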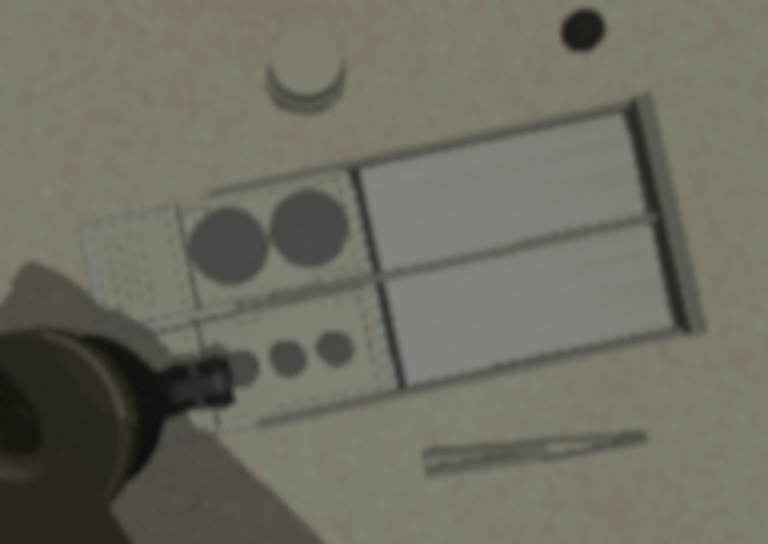

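In the side view the fingertip is hidden behind the rack wall, which is consistent with the calibration. There's no contact force yet, so I continue down in small steps.

>>> step_arm(
  commands=[
    [1, 0, -0.015, 0.06, 0, 0, 0],
    [1, 0, -0.02, 0.12, 0, 0, 0],
    [1, 0, -0.025, 0.16, 0, 0, 0],
    [1, 0, -0.03, 0.2, 0, 0, 0],
    [1, 0, -0.03, 0.2, 0, 0, 0],
  ],
)

```text
time_s: 4.18
position: [496.1, 186.1, 23.8]
orientation: [172.0, 0.0, 11.5]
contact_force: [0.2, 0.4, -0.3]
opening: -0.3
```

```bash
cat > look.py <<'E'
from workcell import status,optics
from h import *
import sys
s=status.state();print(s['time_s'],s['position'],s['orientation'].round(1),todock(s['position']).round(1),s['contact_force'].round(1))
f=optics.grab_frame("top");D=todock(cloud(f))
P=D.reshape(-1,3);q=P[(P[:,1]>-60)&(P[:,1]<-10)&(P[:,2]<90)]
for a in range(-110,170,10):
    t=q[(q[:,0]>=a)&(q[:,0]<a+10)]; print(a,np.median(t[:,2]).round(1) if len(t)>3 else '-',end='; ')
g=optics.grab_frame("side")
a=cv2.resize(g["img"][120:300,150:350,::-1],None,fx=2,fy=2)
b=cv2.resize(f["img"][120:290,150:390,::-1],None,fx=1.65,fy=1.65)
h=max(a.shape[0],b.shape[0]);c=np.zeros((h,a.shape[1]+b.shape[1],3),np.uint8);c[:a.shape[0],:a.shape[1]]=a;c[:b.shape[0],a.shape[1]:]=b
cv2.imwrite(sys.argv[1],c)
np.savez("last.npz",P=D)
E
python3 look.py pics/a4.png
```

```text
4.1833 [496.11243126 186.13108056  23.76365604] [172.    0.   11.5] [-137.5  -35.2   23.8] [ 0.2  0.4 -0.3]
-110 58.0; -100 59.3; -90 58.7; -80 58.3; -70 59.2; -60 58.5; -50 58.5; -40 59.4; -30 58.6; -20 60.0; -10 31.2; 0 30.9; 10 30.6; 20 30.7; 30 30.9; 40 30.6; 50 30.8; 60 30.6; 70 30.6; 80 30.7; 90 30.6; 100 30.8; 110 30.8; 120 30.9; 130 30.8; 140 30.6; 150 30.8; 160 47.1;
```

View pics/a4.png

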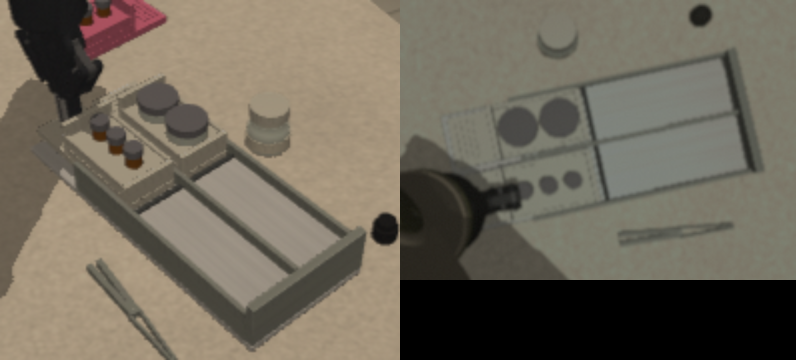

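```bash
python3 - <<'E'
from h import *
f=np.load("side0.npz")
def pr(X):
    c=f["R"]@np.array(X)+f["t"];p=f["camera_matrix"]@c;return p[:2]/p[2]
for z in(55,64.3,75,85): 
    p=pr([495.4,185.7,z]);print(z,p,(p-[100,100])*[2.8,2.7])
im=cv2.imread("pics/s1.png")[100:260,140:340];cv2.imwrite("pics/s1z.png",cv2.resize(im,None,fx=3.5,fy=3.5))
E
```

```text
55 [187.06945217 177.34461607] [243.79446608 208.83046339]
64.3 [186.69513318 173.91834798] [242.7463729  199.57953953]
75 [186.25886067 169.92499846] [241.52480988 188.79749585]
85 [185.84560175 166.14230005] [240.3676849  178.58421015]
```

View pics/s1z.png

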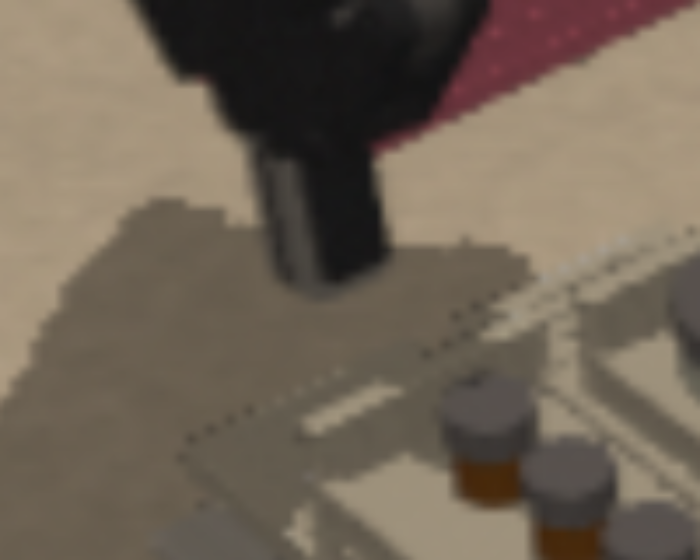

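At TCP z=64, the tip showed about 7.6 px (≈20 mm) higher than the reported TCP projects to. So the real fingertip is about 20 mm short of the reported TCP, which is why there is no contact. I carry on down, guided by force and the picture.

>>> step_arm(
  commands=[
    [1, 0, -0.015, 0.1, 0, 0, 0],
    [1, 0, -0.03, 0.2, 0, 0, 0],
    [1, 0, -0.04, 0.3, 0, 0, 0],
    [1, 0, -0.045, 0.35, 0, 0, 0],
    [1, 0, -0.05, 0.4, 0, 0, 0],
    [1, 0, -0.05, 0.4, 0, 0, 0],
  ],
)

```text
time_s: 4.78
position: [496.2, 186.2, 13.8]
orientation: [172.0, 0.0, 11.5]
contact_force: [0.4, 1.2, 0.7]
opening: 0.0
```

```bash
python3 look.py pics/a5.png
```

```text
4.7833 [496.18781118 186.23124607  13.75876367] [172.    0.   11.5] [-137.6  -35.1   13.8] [0.4 1.2 0.7]
-110 57.6; -100 58.9; -90 58.7; -80 59.1; -70 60.2; -60 59.7; -50 60.3; -40 61.0; -30 60.6; -20 62.7; -10 31.0; 0 30.8; 10 30.7; 20 30.7; 30 30.9; 40 30.8; 50 30.6; 60 30.8; 70 30.9; 80 30.9; 90 30.8; 100 30.7; 110 30.8; 120 30.7; 130 30.7; 140 30.7; 150 30.8; 160 46.4;
```

View pics/a5.png

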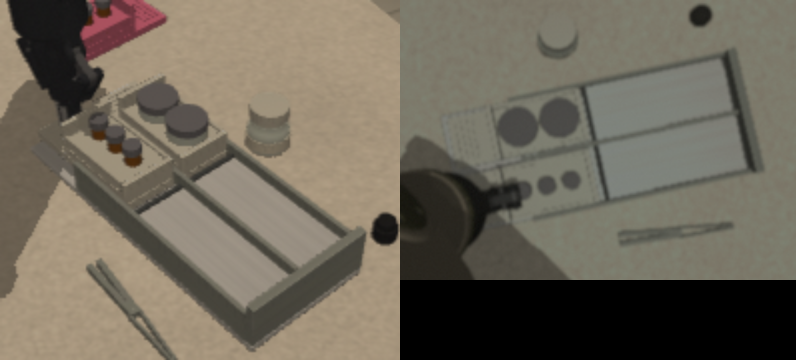

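The carrier starts to tip: the front of the rack is up 2 mm, about 1.7°. Another 7 mm should give about 10°.

>>> step_arm(
  commands=[
    [1, 0, -0.01, 0.06, 0, 0, 0],
    [1, 0, -0.02, 0.12, 0, 0, 0],
    [1, 0, -0.03, 0.18, 0, 0, 0],
    [1, 0, -0.035, 0.23, 0, 0, 0],
    [1, 0, -0.04, 0.28, 0, 0, 0],
    [1, 0, -0.04, 0.28, 0, 0, 0],
  ],
)

```text
time_s: 5.38
position: [496.2, 186.1, 6.6]
orientation: [172.0, 0.0, 11.5]
contact_force: [0.6, 1.0, 0.8]
opening: 0.3
```

```bash
python3 look.py pics/a6.png
```

```text
5.3833 [496.23505362 186.08332214   6.64589341] [172.    0.   11.5] [-137.5  -35.1    6.6] [0.6 1.  0.8]
-110 56.1; -100 58.6; -90 59.5; -80 62.5; -70 63.9; -60 65.1; -50 66.8; -40 68.2; -30 70.3; -20 55.8; -10 31.4; 0 30.8; 10 30.6; 20 31.0; 30 30.7; 40 30.7; 50 30.6; 60 30.5; 70 30.7; 80 30.6; 90 30.7; 100 30.9; 110 30.8; 120 30.8; 130 30.4; 140 30.6; 150 30.7; 160 46.7;
```

View pics/a6.png

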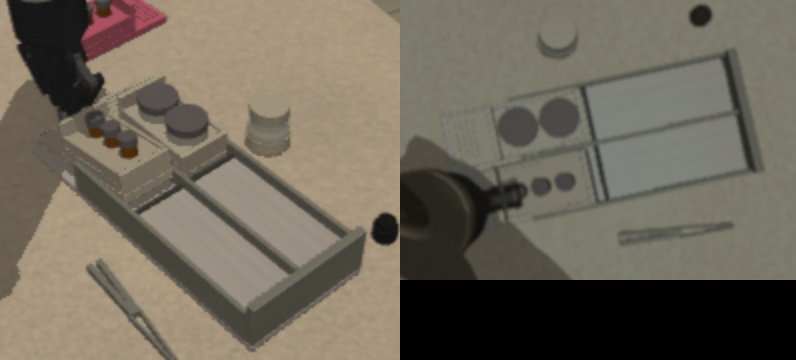

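Now it's tipped to about 9.5° (the rack top slopes from 58.6 up to 70.3), with the nose at z≈39, clear of the lip. I push forward along tool y, which lies parallel to the tipped slab.

>>> step_arm(
  commands=[
    [1, 0, 0.1, 0, 0, 0, 0],
    [1, 0, 0.2, 0, 0, 0, 0],
    [1, 0, 0.3, 0, 0, 0, 0],
    [1, 0, 0.4, 0, 0, 0, 0],
    [1, 0, 0.5, 0, 0, 0, 0],
    [1, 0, 0.6, 0, 0, 0, 0],
    [1, 0, 0.7, 0, 0, 0, 0],
    [1, 0, 0.7, 0, 0, 0, 0],
  ],
)

```text
time_s: 6.15
position: [500.3, 169.9, 10.1]
orientation: [172.1, -0.1, 11.6]
contact_force: [-1.2, 3.4, 5.4]
opening: 0.0
```

```bash
python3 look.py pics/a7.png
```

```text
6.15 [500.29166011 169.90993121  10.10629073] [ 1.721e+02 -1.000e-01  1.160e+01] [-120.8  -34.4   10.1] [-1.2  3.4  5.4]
-110 66.2; -100 57.9; -90 59.2; -80 60.7; -70 62.9; -60 64.4; -50 64.7; -40 66.8; -30 67.9; -20 69.1; -10 71.1; 0 30.4; 10 30.6; 20 30.6; 30 30.6; 40 30.6; 50 30.8; 60 30.8; 70 30.8; 80 30.6; 90 31.1; 100 30.8; 110 30.6; 120 30.9; 130 30.6; 140 30.9; 150 30.7; 160 46.4;
```

View pics/a7.png

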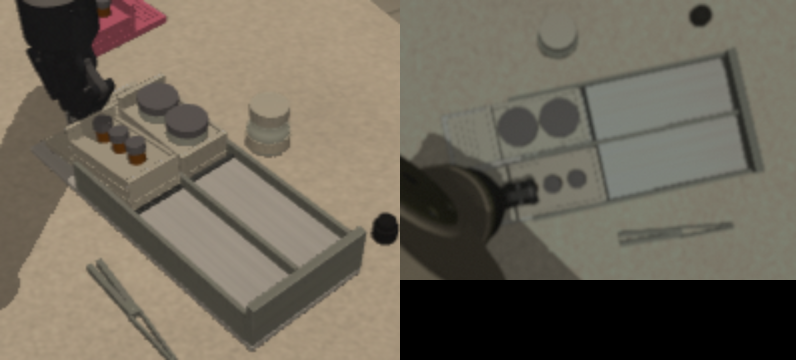

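```bash
python3 - <<'E'
import numpy as np
P=np.load("last.npz")["P"].reshape(-1,3)
for y in range(-62,-6,8):
    q=P[(P[:,1]>y)&(P[:,1]<y+8)&(P[:,2]>55)&(P[:,2]<80)&(P[:,0]<60)];print(y,np.sort(q[:,0])[-4:].round(1))
E
```

```text
-62 [-5.4 -5.1 -4.4 -3.7]
-54 [-6.3 -5.9 -4.8 -4. ]
-46 [-5.9 -5.2 -4.4 -3.7]
-38 [-5.5 -5.  -4.1 -3.4]
-30 [-6.  -5.2 -4.5 -4. ]
-22 [-5.6 -4.9 -4.2 -3.6]
-14 [-5.4 -4.7 -3.9 -3.3]
```

>>> step_arm(
  commands=[
    [1, 0, 0.1, 0, 0, 0, 0],
    [1, 0, 0.2, 0, 0, 0, 0],
    [1, 0, 0.3, 0, 0, 0, 0],
    [1, 0, 0.4, 0, 0, 0, 0],
    [1, 0, 0.4, 0, 0, 0, 0],
  ],
)

```text
time_s: 6.67
position: [502.4, 160.8, 11.8]
orientation: [172.1, -0.1, 11.6]
contact_force: [-1.7, 4.5, 6.6]
opening: -0.3
```

```bash
python3 look.py pics/a8.png; python3 - <<'E'
import numpy as np
P=np.load("last.npz")["P"].reshape(-1,3)
for y in range(-62,-6,8):
    q=P[(P[:,1]>y)&(P[:,1]<y+8)&(P[:,2]>55)&(P[:,2]<80)&(P[:,0]<60)];print(y,np.sort(q[:,0])[-4:].round(1))
E
```

```text
6.6667 [502.42259165 160.78318289  11.76707803] [ 1.721e+02 -1.000e-01  1.160e+01] [-111.4  -34.1   11.8] [-1.7  4.5  6.6]
-110 34.2; -100 63.0; -90 59.1; -80 60.1; -70 61.7; -60 63.9; -50 64.5; -40 65.3; -30 67.7; -20 68.1; -10 69.4; 0 69.3; 10 30.9; 20 30.7; 30 30.5; 40 30.7; 50 30.6; 60 30.6; 70 30.5; 80 30.7; 90 30.7; 100 30.6; 110 30.8; 120 30.6; 130 30.7; 140 30.9; 150 30.7; 160 45.9; -62 [2.2 2.9 3.2 4.1]
-54 [2.6 3.  3.6 5.1]
-46 [2.7 3.2 3.9 4.3]
-38 [2.5 2.8 3.3 4.8]
-30 [2.6 3.1 4.4 5.2]
-22 [3.1 3.2 3.8 4.6]
-14 [2.8 3.1 4.3 5.2]
```

View pics/a8.png

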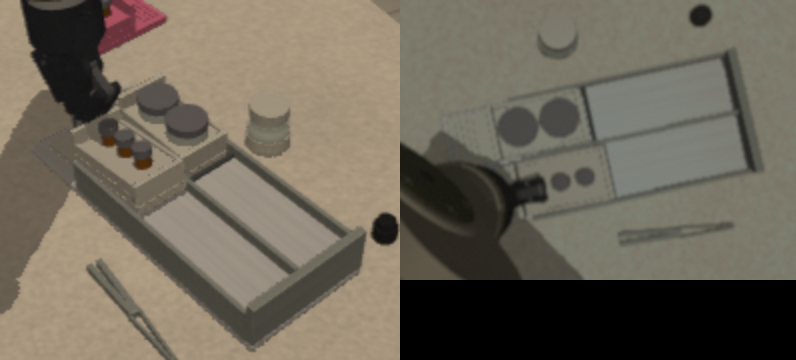

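The front top edge is now at +4.5 on an evenly straight line, so the nose is at about +9 and over the lip. I ease back, raise the fingers about 24 mm and then push the rear wall.

>>> step_arm(
  commands=[
    [1, 0, -0.15, -0.05, 0, 0, 0],
    [1, 0, -0.25, -0.1, 0, 0, 0],
    [1, 0, -0.3, -0.4, 0, 0, 0],
    [1, 0, -0.3, -0.7, 0, 0, 0],
    [1, 0, -0.3, -0.97, 0, 0, 0],
    [1, 0, -0.3, -0.97, 0, 0, 0],
  ],
)

```text
time_s: 7.27
position: [500.4, 170.6, 35.4]
orientation: [172.0, -0.1, 11.6]
contact_force: [-0.3, -0.1, -0.2]
opening: 0.3
```

```bash
python3 look.py pics/a9.png; python3 - <<'E'
import numpy as np
P=np.load("last.npz")["P"].reshape(-1,3)
for y in range(-62,-6,16):
    q=P[(P[:,1]>y)&(P[:,1]<y+8)&(P[:,2]>55)&(P[:,2]<80)&(P[:,0]<60)];print(y,np.sort(q[:,0])[-4:].round(1))
E
```

```text
7.2667 [500.35720082 170.64910564  35.39317984] [ 1.72e+02 -1.00e-01  1.16e+01] [-121.5  -34.1   35.4] [-0.3 -0.1 -0.2]
-110 34.8; -100 72.3; -90 58.9; -80 61.1; -70 60.9; -60 62.0; -50 63.6; -40 63.3; -30 65.7; -20 65.9; -10 66.7; 0 68.8; 10 30.9; 20 30.9; 30 30.5; 40 30.7; 50 30.8; 60 31.0; 70 30.6; 80 30.7; 90 30.5; 100 30.5; 110 30.5; 120 30.4; 130 30.5; 140 30.4; 150 30.7; 160 46.3; -62 [3.8 3.9 4.3 5.7]
-46 [3.8 3.9 4.5 5.2]
-30 [3.2 3.9 4.4 5. ]
-14 [3.2 3.9 4.4 4.8]
```

View pics/a9.png

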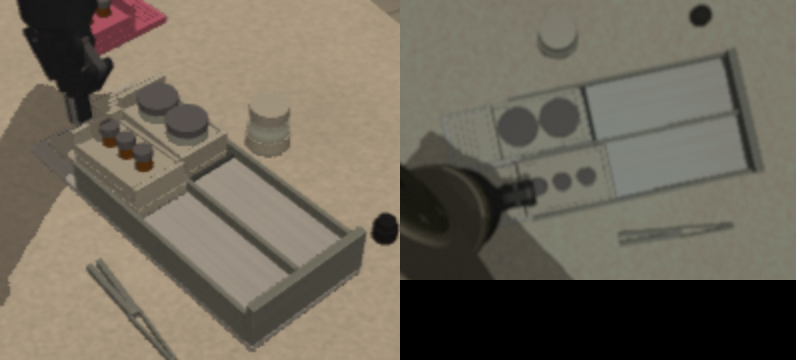

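The carrier rests on lip and pivot with the fingers clear, tip at about z 57. Now I push horizontally, 96 mm first.

>>> step_arm(
  commands=[
    [1, 0, 0.32, 0.045, 0, 0, 0],
    [1, 0, 0.64, 0.09, 0, 0, 0],
    [1, 0, 0.96, 0.135, 0, 0, 0],
    [1, 0, 1.28, 0.18, 0, 0, 0],
    [1, 0, 1.6, 0.225, 0, 0, 0],
    [1, 0, 1.92, 0.27, 0, 0, 0],
    [1, 0, 2.24, 0.315, 0, 0, 0],
    [1, 0, 2.56, 0.36, 0, 0, 0],
    [1, 0, 2.88, 0.405, 0, 0, 0],
    [1, 0, 3.2, 0.45, 0, 0, 0],
    [1, 0, 3.52, 0.495, 0, 0, 0],
    [1, 0, 3.84, 0.54, 0, 0, 0],
  ],
)

```text
time_s: 8.37
position: [518.9, 73.8, 33.4]
orientation: [172.0, 0.0, 11.5]
contact_force: [-1.1, 1.5, -0.4]
opening: -0.1
```

```bash
python3 look.py pics/a10.png; python3 - <<'E'
import numpy as np
P=np.load("last.npz")["P"].reshape(-1,3)
for y in range(-62,-6,16):
    q=P[(P[:,1]>y)&(P[:,1]<y+8)&(P[:,2]>50)&(P[:,2]<80)&(P[:,0]<150)];print(y,np.sort(q[:,0])[-4:].round(1))
E
```

```text
8.3667 [518.90443739  73.81128685  33.41270249] [172.    0.   11.5] [-22.9 -35.3  33.4] [-1.1  1.5 -0.4]
-110 -; -100 -; -90 -; -80 -; -70 -; -60 -; -50 -; -40 -; -30 -; -20 -; -10 66.6; 0 66.1; 10 66.0; 20 65.6; 30 66.2; 40 65.6; 50 64.5; 60 65.5; 70 64.1; 80 64.9; 90 30.4; 100 30.8; 110 30.4; 120 30.7; 130 30.4; 140 30.8; 150 30.9; 160 45.7; -62 [88.3 89.2 89.3 89.5]
-46 [89.1 89.6 89.7 90.1]
-30 [88.1 88.9 89.2 89.9]
-14 [88.5 89.  89.7 90. ]
```

View pics/a10.png

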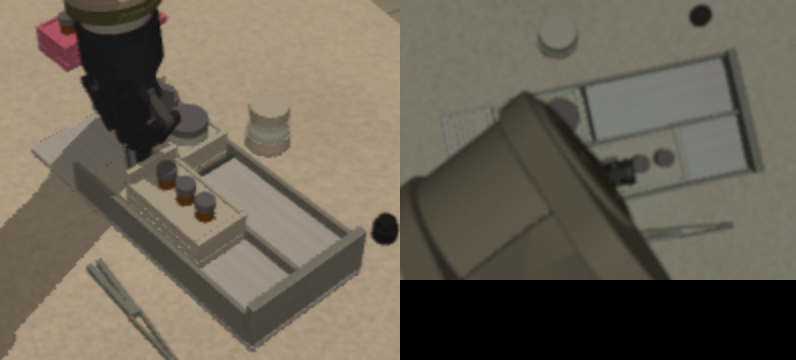

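The slide goes well: the nose is at about 90, straight, and lying down onto the deck. I continue another 64 mm.

>>> step_arm(
  commands=[
    [1, 0, 0.28, 0.02, 0, 0, 0],
    [1, 0, 0.56, 0.04, 0, 0, 0],
    [1, 0, 0.84, 0.07, 0, 0, 0],
    [1, 0, 1.12, 0.1, 0, 0, 0],
    [1, 0, 1.4, 0.14, 0, 0, 0],
    [1, 0, 1.68, 0.18, 0, 0, 0],
    [1, 0, 1.96, 0.22, 0, 0, 0],
    [1, 0, 2.2, 0.25, 0, 0, 0],
    [1, 0, 2.4, 0.28, 0, 0, 0],
    [1, 0, 2.54, 0.3, 0, 0, 0],
    [1, 0, 2.54, 0.3, 0, 0, 0],
  ],
)

```text
time_s: 9.38
position: [531.9, 11.1, 35.0]
orientation: [172.0, 0.0, 11.5]
contact_force: [0.7, -0.7, 0.2]
opening: 0.2
```

```bash
python3 look.py pics/a11.png; python3 - <<'E'
import numpy as np
P=np.load("last.npz")["P"].reshape(-1,3)
for y in range(-62,-6,8):
    q=P[(P[:,1]>y)&(P[:,1]<y+8)&(P[:,2]>60)&(P[:,2]<80)&(P[:,0]<190)];print(y,np.sort(q[:,0])[-4:].round(1))
E
```

```text
9.3833 [531.8975565   11.14820624  35.00717795] [172.    0.   11.5] [ 41.1 -35.1  35. ] [ 0.7 -0.7  0.2]
-110 7.7; -100 -; -90 -; -80 -; -70 -; -60 -; -50 -; -40 -; -30 -; -20 -; -10 -; 0 -; 10 -; 20 -; 30 -; 40 -; 50 -; 60 -; 70 -; 80 -; 90 -; 100 -; 110 -; 120 85.5; 130 66.2; 140 63.5; 150 65.9; 160 52.6; -62 [153.2 153.6 153.8 155.2]
-54 [153.  153.7 154.6 169.7]
-46 [153.8 153.8 153.9 167.9]
-38 [153.1 153.5 153.8 154.3]
-30 [153.1 153.2 153.6 168.6]
-22 [152.2 152.6 153.2 153.7]
-14 [152.5 152.8 153.3 153.8]
```

View pics/a11.png

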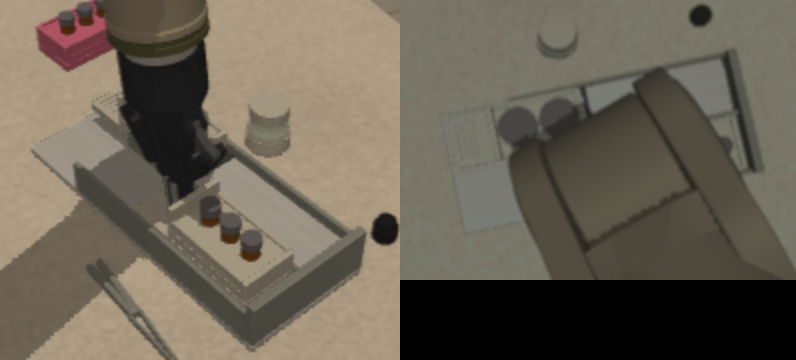

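The nose is at about 154, with 11 mm to go. I finish with small steps, watching force.

>>> step_arm(
  commands=[
    [1, 0, 0.08, 0.01, 0, 0, 0],
    [1, 0, 0.16, 0.02, 0, 0, 0],
    [1, 0, 0.24, 0.03, 0, 0, 0],
    [1, 0, 0.3, 0.04, 0, 0, 0],
    [1, 0, 0.35, 0.05, 0, 0, 0],
    [1, 0, 0.39, 0.055, 0, 0, 0],
    [1, 0, 0.42, 0.06, 0, 0, 0],
    [1, 0, 0.44, 0.06, 0, 0, 0],
    [1, 0, 0.44, 0.06, 0, 0, 0],
  ],
)

```text
time_s: 10.23
position: [534.0, 1.3, 35.1]
orientation: [172.0, -0.0, 11.5]
contact_force: [-0.4, 0.8, -0.1]
opening: -0.3
```

```bash
python3 look.py pics/a12.png; python3 - <<'E'
import numpy as np
P=np.load("last.npz")["P"].reshape(-1,3)
for y in range(-62,-6,8):
    q=P[(P[:,1]>y)&(P[:,1]<y+8)&(P[:,2]>60)&(P[:,2]<80)&(P[:,0]<190)];print(y,np.sort(q[:,0])[-4:].round(1))
E
```

```text
10.2333 [533.98571      1.34894074  35.06599358] [172.   -0.   11.5] [ 51.1 -35.   35.1] [-0.4  0.8 -0.1]
-110 7.5; -100 7.7; -90 26.0; -80 -; -70 -; -60 -; -50 -; -40 -; -30 -; -20 -; -10 -; 0 -; 10 -; 20 -; 30 -; 40 -; 50 -; 60 -; 70 -; 80 -; 90 -; 100 -; 110 -; 120 -; 130 -; 140 -; 150 64.3; 160 59.9; -62 [171.3 172. ]
-54 [162.8 163.1 163.9 164.3]
-46 [162.8 163.3 163.8 164. ]
-38 [162.6 163.  163.8 164.1]
-30 [162.6 163.  163.7 165.7]
-22 [163.3 164.3 165.7 168.3]
-14 [162.3 163.1 163.4 164. ]
```

>>> step_arm(
  commands=[
    [1, 0, 0.03, 0, 0, 0, 0],
    [1, 0, 0.06, 0, 0, 0, 0],
    [1, 0, 0.08, 0, 0, 0, 0],
    [1, 0, 0.08, 0, 0, 0, 0],
  ],
)

```text
time_s: 10.67
position: [534.5, 0.8, 35.4]
orientation: [172.1, -0.0, 11.6]
contact_force: [0.1, 4.8, -1.0]
opening: -0.1
```

The push is resisted (4.8 N back along the slide, and the tool moved 0.7 mm of the 2 mm commanded), so the carrier is against the stop. I retract backward, then up.

>>> step_arm(
  commands=[
    [1, 0, -0.2, 0, 0, 0, 0],
    [1, 0, -0.5, -0.05, 0, 0, 0],
    [1, 0, -0.6, -0.5, 0, 0, 0],
    [1, 0, -0.6, -1.5, 0, 0, 0],
    [1, 0, -0.6, -2.5, 0, 0, 0],
    [1, 0, -0.6, -3.5, 0, 0, 0],
    [1, 0, -0.6, -4.5, 0, 0, 0],
    [1, 0, -0.6, -5.5, 0, 0, 0],
    [1, 0, -1.8, -6, 0, 0, 0],
    [1, 0, -3, -6, 0, 0, 0],
    [1, 0, -4.5, -6, 0, 0, 0],
    [1, 0, -6, -6, 0, 0, 0],
  ],
)

```text
time_s: 11.67
position: [500.4, 166.5, 164.4]
orientation: [172.0, -0.1, 11.4]
contact_force: [1.4, 0.7, 0.0]
opening: 0.0
```

>>> step_arm(
  commands=[
    [1, 0, -1.5, 0, 0, 0, 0],
    [1, 0, -3, 0, 0, 0, 0],
    [1, 0, -4.5, 0, 0, 0, 0],
    [1, 0, -6, 0, 0, 0, 0],
    [1, 0, -7, 0, 0, 0, 0],
    [1, 0, -7, 0, 0, 0, 0],
    [1, 0, -7, 0, 0, 0, 0],
    [1, 0, -7, 0, 0, 0, 0],
  ],
)

```text
time_s: 12.33
position: [466.1, 334.9, 139.3]
orientation: [172.0, -0.0, 11.5]
contact_force: [-0.1, -0.8, -0.4]
opening: 0.1
```

```bash
python3 look.py pics/a13.png; python3 - <<'E'
import numpy as np
P=np.load("last.npz")["P"].reshape(-1,3)
for y in range(-62,-6,8):
    q=P[(P[:,1]>y)&(P[:,1]<y+8)&(P[:,2]>60)&(P[:,2]<80)&(P[:,0]<190)];print(y,np.sort(q[:,0])[[0,1,-2,-1]].round(1))
q=P[(P[:,1]>-60)&(P[:,1]<-10)]
for a in range(-5,60,4):
    t=q[(q[:,0]>=a)&(q[:,0]<a+4)];print(a,np.median(t[:,2]).round(1) if len(t) else '-',end='; ')
E
```

```text
12.3333 [466.0954904  334.89434285 139.28629212] [172.   -0.   11.5] [-289.3  -34.9  139.3] [-0.1 -0.8 -0.4]
-110 7.7; -100 7.8; -90 25.7; -80 25.8; -70 25.7; -60 25.6; -50 25.5; -40 25.6; -30 26.0; -20 25.6; -10 31.2; 0 31.1; 10 40.9; 20 41.0; 30 41.0; 40 40.7; 50 42.1; 60 80.3; 70 63.5; 80 64.3; 90 63.7; 100 63.9; 110 64.2; 120 63.3; 130 64.6; 140 63.8; 150 63.4; 160 64.2; -62 [ 59.6  59.6 163.9 164.2]
-54 [ 59.4  59.6 163.6 163.8]
-46 [ 59.5  59.7 165.1 171.1]
-38 [ 59.3  59.5 163.7 164.6]
-30 [ 59.3  59.3 163.7 165. ]
-22 [ 59.3  59.4 163.4 164. ]
-14 [ 59.2  59.4 163.4 163.8]
-5 33.7; -1 31.2; 3 30.5; 7 32.9; 11 40.5; 15 41.1; 19 40.7; 23 41.1; 27 41.0; 31 40.9; 35 41.1; 39 40.7; 43 40.9; 47 40.6; 51 40.8; 55 40.5; 59 70.7;
```

View pics/a13.png

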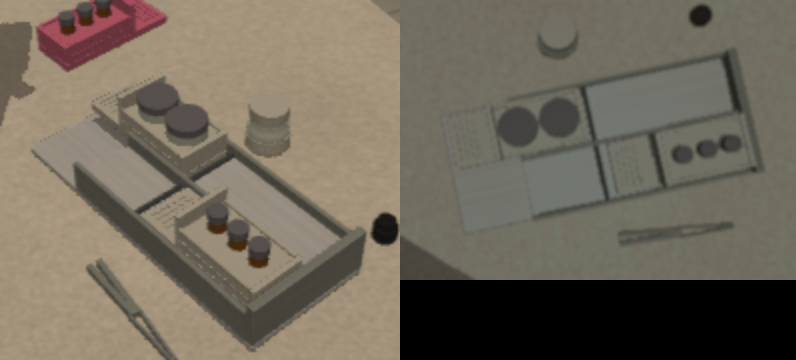

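The carrier lies flat: the tab is at z 41, the rack top is level at 64, the nose is at about 164–165 and the tail at about 10. The jars, pot, stopper and tweezers are where they were, and the arm is clear.

```bash
python3 -c "
from workcell import ctrl
print(ctrl.hand_in())"
```

```text
the job is handed in; nothing more can be done
None
```

The vial carrier is home. It lies flat on the deck in its own lane, against the end stop, and I handed the job in at about 12.5 s of robot time. The hand-in reports no verdict, so what follows rests on my own checks.

- **How it went:** I pressed the tab until the carrier tipped about 9.5°, with the nose about 13 mm up. I pushed it over the lip while it was tipped and let it rest on lip and pivot. I then slid it along by the rear wall until the stop resisted with about 5 N.
- **Last checks:**
  - The tab top is at 41 mm and the rack top is level at 64 mm.
  - The nose is at about 164–165 mm of 165 mm in dock x, and the tail at about 10 mm.
  - The carrier is straight in the lane.
  - The jar carrier, pot, tweezers and stopper look unmoved in the pictures; I did not re-measure their positions.
  - The arm is well clear.
- **A disagreement:** The real tip of the shut fingers was about 20 mm short of the reported TCP. The first press therefore met nothing, and I went deeper guided by the pictures and the depth readings. The force reading stayed near 1 N even while the carrier was tipping.

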